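Hold the spring latch back to the mark

ROBOT

A 6-joint arm with a two-finger parallel gripper is mounted at the origin on the work surface. World frame = base frame: x ahead of the robot, y to its left, z up, the work surface at z = 0. Lengths are in m, angles in rad, forces in N, time in s.
With the tool pointing down it reaches from about 0.35 to 0.975 m from the base axis. Payload 4.9 kg.
Tool frame: the origin (TCP) lies midway between the tips of the shut fingers; the grasp point (between the pads) lies 19 mm behind it; z points along the fingers, y is the line along which they close (so a half turn about z gives the same grasp; the last joint's range is limited). The gripper opens to 85 mm and grips with 20 to 120 N. Pads are 22 mm wide; open, the fingers measure 114 mm over their backs; the gripper's body (76 mm by 85 mm) begins 54 mm behind the grasp point. The pads swing forward as they close: fully open they stand 13 mm farther back than shut.
Start: joints at [1.02, 0.053, 1.613, -0, 1.476, -0.119], TCP at [0.262, 0.568, 0.231] pointing down, gripper open.
Joint ranges: [-3.01, 3.01], [-1.01, 2.22], [0.06, 2.58], [-1.02, 4.17], [0.09, 2.62], [-3.14, 3.14]. Speed limits (rad/s): [2.57, 2.57, 3.14, 3.14, 3.14, 3.14].

INTERFACE

Orientations are given as a rotation vector (axis times angle).
In Python, from station import ctrl gives the robot as it stands.
- The arm moves only by the tool step_arm, never from a script. Its argument "targets" is a list of rows, each an object with "travel": the shift along the world's x, y, z as a fraction of full scale, a list of three; "angular": the turn, a rotation vector about the world's x, y, z as a fraction of full scale, a list of three; "gripper": the opening, from 0 (shut) to 1 (fully open). In form: [{"travel": [x, y, z], "angular": [rx, ry, rz], "gripper": gripper}, ...]. A call has 1 to 10 rows; each row is the pose to reach, as a shift and turn from the pose commanded when the call began; what a row does not reach only later rows make up. Full scale, the value 1, is 0.6 m for a shift and pi/4 rad for a turn. A row lasts 1/10 s, in which the tool goes at most 50 mm and 8.59 degrees, less where a joint would pass 70% of its speed; a pose out of reach is approached as far as the arm can. A call with a number of a shift or a turn outside -1 to 1 is refused whole. A call with a gripper value outside its range is refused whole. The fingers move at their own pace and stop on an object; "squeeze" is the grip in N (left out, the last holds). Time passes only in rows, so rows that repeat a pose let the fingers close. It gives the time, the measured TCP pose, the force, the opening and the grip force at its end, in the units of the state.
- ctrl.get_obs(): the state, without advancing time (a new reading comes with each control period).
- ctrl.get_image(name): name is "side" or "top" or "wrist"; returns a dict with "img" (384x512x3 uint8, red, green, blue), "fx", "fy", "cx", "cy" (pixels), "D" ([k1, k2, p1, p2, k3] as OpenCV has them; the pictures are not rectified), "rvec" (rotation vector, rad) and "tvec" (3), from world to camera coordinates, as OpenCV has them. Camera axes: x right, y down, z forward; pixel columns grow to the right and rows downward; lengths in m; the calibration is good to about 2 mm. A picture is of the moment at which its call begins. There is no depth.
- ctrl.finish_job(): hands the job in; it is judged then, once.
The state is a dict: "t": time; "q": joint angles; "dq": joint speeds; "effort": joint torques, N m; "tool_pos": TCP position; "tool_rot": TCP orientation; "contact_force": force on the tool from outside, world axes, zero at the start; "wrist_torque": the same for the moment, N m; "opening": finger opening in m; "grip_force": force on a finger pad.
Only numpy, scipy, OpenCV 4.12 (cv2) and the standard library are available. Lean on these libraries where they do the work, as an engineer would, in place of code of your own. Each camera call takes 0.05 s, during which the arm holds its last target. There are 200 camera calls.

TASK

Lift the loose lid off the latch box by its knob and set it down flat, knob up, on the bare table, without dropping it. Then take the upright grip inside the box, pull the spring slide back until its pointer is level with the brass mark on the side wall, and keep it there: finish while still holding the grip at the mark, so that I can lift the tube out. Leave the tube and the other things on the table where they are.

Things in the scene. Friction and masses are not known exactly. Their poses are not given: they have to be found in the camera images.
- latch_box: Grey steel box fixed to the table: open top, outside 190 (x) x 120 (y) x 70 mm high, walls 4 mm. Origin: centre of its underside (z = 0). +x: far end, where the latch tongue sticks out over the tube; -x: near end; the +y wall carries the mark. Feet 6 mm high reach y = +-86 mm; 26 mm high tube stops stand at x = 132 to 154, y = +-90 mm. Yaw varies by 0.45 rad either way.
- lid: Loose aluminium lid, plate 196 (x) x 126 (y) x 3 mm on the box's rim, about 0.3 kg. Origin: centre of its underside, the lower edge of a 6 mm deep frame that sits inside the rim with about 4 mm play (lift over 10 mm straight up to clear). On the box the origin is at z = 64 mm, on the table at 0. z up.
- lid_knob (a point): Middle of the lid's round black knob, 30 mm across here, 37 mm above the lid's origin on its centre line. The 30 mm part spans 31 to 43 mm, knob top 47 mm; below it a stem 16 to 24 mm across, then the plate's top at 9 mm.
- slide: Spring slide in the box: a steel strip 40 mm wide, 5 thick (upper face 26 mm above the table) with the grip bar on it; its far end, the tongue, lies 1.5 mm above the tube. Origin: foot of the grip bar, on the box's centre line, at rest 30 mm to +x of its centre. Axes as the box. Pulls along -x; stop at 75 mm. Spring: 4 N at rest, 10 N at 60 mm; let go, it returns home.
- grip_mid (a point): Middle of the slide's upright black grip bar, inside the box under the lid, 18.5 mm above the slide's origin, about 45 mm above the table. Bar: 14 mm thick along the box's x, 40 wide along y, 36 tall, top 63 mm above the table. Hold the slide by this bar. Free beside it at rest: 50 mm to +x, 110 to -x, 35 mm to +-y. Keep fingertips over 28 mm above the table to clear the strip.
- pointer (a point): Tip of the slide's narrow steel pointer (3.5 mm wide) that points to the box's +y wall, 40 mm from the centre line, 24 mm above the table. It travels with the grip, at the same x in the box as the grip's middle.
- mark (a point): Tip of the fixed index mark: a narrow brass finger (3.5 mm wide) with a 6 mm deep fin up to 60 mm above the table, on the inside of the box's +y wall, pointing to the slide; hidden by the lid. Place varies: 28 to 60 mm towards the near end from the pointer's rest. Axes as the box. At the mark, pointer and mark face each other tip to tip (same x in the box).
- tube: Loose steel square tube 20 x 20 x 240 mm on the table across the box's far end, under the tongue; long side along its y. Origin: centre of its underside. Leave it in place.
- grinder: Bystander: angle grinder lying disc up, about 300 mm long along its x, disc 115 mm across at the +x end, 85 mm high. Origin: on the table under its mid-length.
- rod_case: Bystander: flat open green plastic case of filler rods, 190 x 70 x 14 mm; origin: centre of its underside.
- spray_can: Bystander: upright grey spray can, 64 mm across, 190 mm high; origin: centre of its underside.
Not all that is in view belongs to the job. Several things have the shape of the lid; the one meant has the colours described above.

How it is judged:
On the way, in this order (a step that is already met when the one before it is completed fails the run):
1. the lid lies flat on the table, let go (height (world z) of lid below 0.006 m and angle between lid's own z axis and vertical below 0.06 rad and linear speed of lid below 0.03 m/s and contact force between the fingers and lid below 0.3 N), for 0.2 s.
2. the grip is held at the mark (x of pointer in the frame of mark between -0.005 and 0.005 m and linear speed of slide below 0.01 m/s and contact force between the fingers and slide above 2 N and contact force between each of lid, tube and slide below 0.3 N), for 0.3 s.
At the end, for the whole second after the job is handed in: Fingers hold the grip (over 2 N), pointer within 5 mm of the mark along the box, slide still (under 10 mm/s), lid and tube not touching the slide; lid flat on the table, knob up (within 6 mm, tilt under 0.06 rad), still, let go; tube within 20 mm of its start (all of step 1 and all of step 2 and distance of tube from where it was at the start of the episode below 0.02 m); the arm keeps its last pose, push and grip.
It fails at once if the lid is dropped or banged on the table (faster than 0.7 m/s within 30 mm of the table) (height (world z) of lid below 0.03 m and linear speed of lid above 0.7 m/s).
It fails at once if the tube is moved by 20 mm (distance of tube from where it was at the start of the episode above 0.02 m).
It fails at once if the grinder is moved by 30 mm (distance of grinder from where it was at the start of the episode above 0.03 m).
It fails at once if the rod case is moved by 30 mm (distance of rod_case from where it was at the start of the episode above 0.03 m).
It fails at once if the spray can is moved by 30 mm (distance of spray_can from where it was at the start of the episode above 0.03 m).
It also fails if it takes over 58 s, if anything falls off the work surface, if the arm or the gripper's body presses on something with over 40 N, if the wrist force passes 120 N, or if a joint passes its speed limit or range.

## Working session

There is one attempt and no reset: what is moved stays moved. The work goes in short steps, Python scripts to look and compute and a tool call to move; the robot and the scene stay as the last step left them, time stands still between calls to the robot, and variables do not carry over. Pictures are saved under pics/ and viewed, at most 10 in all, crops included, and the job is handed in when it is done.

Besides the shell and the picture viewer there is one more tool, called after "Call:" as name(argument=value, ...), one argument or row to a line, values as JSON. step_arm: Moves the arm, as the interface text tells. Its arguments: {"type":"object","properties":{"targets":{"type":"array"},"squeeze":{"type":"number"}},"required":["targets"]}

```bash
mkdir -p pics; cat > h.py <<'E'
import numpy as np, cv2, pickle, sys
from station import ctrl
def grab(n,tag):
    d=ctrl.get_image(n); pickle.dump(d,open(f'pics/{tag}.pkl','wb'))
    cv2.imwrite(f'pics/{tag}.png',d['img'][:,:,::-1]); return d
def load(tag): return pickle.load(open(f'pics/{tag}.pkl','rb'))
def ray(d,px):
    K=np.array([[d['fx'],0,d['cx']],[0,d['fy'],d['cy']],[0,0,1.]])
    u=cv2.undistortPoints(np.array(px,float).reshape(-1,1,2),K,np.array(d['D'],float)).reshape(-1,2)
    R=cv2.Rodrigues(np.array(d['rvec'],float))[0]; t=np.array(d['tvec'],float).ravel()
    v=np.c_[u,np.ones(len(u))]@R; return -R.T@t, v/np.linalg.norm(v,axis=1)[:,None]
def plane(d,px,z):
    c,v=ray(d,px); return c+v*((z-c[2])/v[:,2])[:,None]
def tri(obs):  # [(d,px),...]
    A=np.zeros((3,3));b=np.zeros(3);L=[]
    for d,px in obs:
        c,v=ray(d,[px]);v=v[0];P=np.eye(3)-np.outer(v,v);A+=P;b+=P@c;L.append((c,P))
    x=np.linalg.solve(A,b); return x,[np.linalg.norm(P@(x-c)) for c,P in L]
def proj(d,X):
    K=np.array([[d['fx'],0,d['cx']],[0,d['fy'],d['cy']],[0,0,1.]])
    return cv2.projectPoints(np.array(X,float).reshape(-1,1,3),np.array(d['rvec'],float),np.array(d['tvec'],float),K,np.array(d['D'],float))[0].reshape(-1,2)
E
python3 - <<'E'
from h import *
a=[grab(n,n+'0') for n in('top','side','wrist')]
cv2.imwrite('pics/a.png',cv2.resize(np.hstack([a[0]['img'],a[1]['img']])[:,:,::-1],(800,300)))
for d in a:print(ray(d,[[256,192]]))
o=ctrl.get_obs();print(o)
E
```

```text
(array([0.38158767, 0.01533711, 1.23307396]), array([[ 0.17095357,  0.01081708, -0.98521971]]))
(array([ 0.03335506, -1.15583289,  0.83959029]), array([[ 0.34614014,  0.77943213, -0.52218058]]))
(array([0.19676471, 0.59716182, 0.37341781]), array([[ 0.27408194, -0.1269842 , -0.95328595]]))
{'t': 0.15, 'q': array([ 1.01998560e+00,  5.32115487e-02,  1.61398443e+00, -9.95192478e-07,
        1.47599891e+00, -1.19043687e-01]), 'dq': array([-0.00092594, -0.00352066, -0.00297678,  0.00190431, -0.00084482,
       -0.00058224]), 'effort': array([ 9.28517111e-04, -3.94240201e+01, -3.70722735e+01, -6.88527439e-05,
        4.61484320e-03,  1.22859819e-05]), 'tool_pos': array([0.26131495, 0.56721184, 0.23033802]), 'tool_rot': array([-6.72849247e-01, -3.06815412e+00,  2.37705105e-03]), 'contact_force': array([ 0.57592941,  0.77406191, -0.14967158]), 'wrist_torque': array([-0.0033202 , -0.03136966,  0.01396736]), 'grip_force': 0.0, 'opening': 0.08504449305492186}
```

View pics/top0.png

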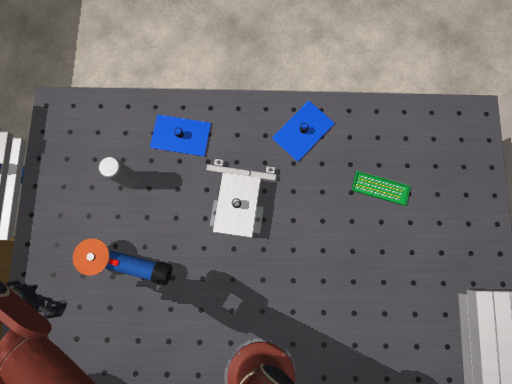

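View pics/side0.png

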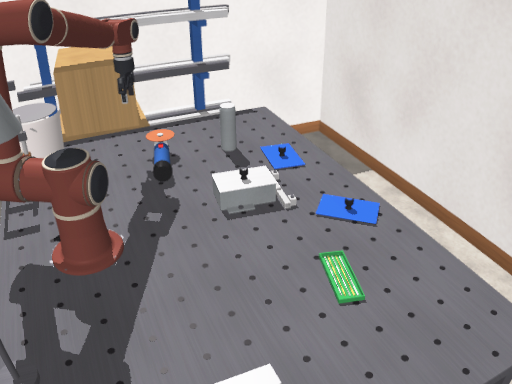

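The top view shows three lid shapes with knobs: blue at (180,135), blue at (304,131), and aluminium on the grey box at knob (236,203), which is (244,172) in the side view. The aluminium one on the box fits the description. The grinder is at (120,262), the can at (109,167), the rod case at (381,188), and the tube at (241,173). Next I'll measure the knob and lid and make a close crop.

```bash
python3 - <<'E'
from h import *
t,s=load('top0'),load('side0')
def knob(d,x,y,r=12,th=70):
    g=d['img'].max(2); m=(g[y-r:y+r,x-r:x+r]<th).astype(np.uint8)
    n,l,st,c=cv2.connectedComponentsWithStats(m); i=1+np.argmax(st[1:,4]);print(st[i]);return c[i]+[x-r,y-r]
kt=knob(t,236,203);ks=knob(s,244,173,8)
print(kt,ks,tri([(t,kt),(s,ks)]))
im=t['img'];m=((im.min(2)>150)&(im.max(2)-im.min(2)<40)).astype(np.uint8)
m=cv2.morphologyEx(m,cv2.MORPH_CLOSE,np.ones((9,9)))
m[:180]=0; n,l,st,c=cv2.connectedComponentsWithStats(m);i=l[215,236]
cn=cv2.findContours((l==i).astype(np.uint8),0,1)[0][0]
rc=cv2.minAreaRect(cn);b=cv2.boxPoints(rc);P=plane(t,b,.073)
print(st[i],b,P,P.mean(0));e=[np.linalg.norm(P[k]-P[k-1]) for k in range(4)];print(e)
for k in range(4):print(np.arctan2(*(P[k]-P[k-1])[[1,0]]))
A=cv2.resize(t['img'][150:250,180:300],(480,400),interpolation=2);B=cv2.resize(s['img'][145:225,200:310],(320,233),interpolation=2)
B=cv2.copyMakeBorder(B,0,167,0,0,0);cv2.imwrite('pics/c1.png',np.hstack([A,B])[:,:,::-1])
for n,p in dict(can=(109,167),grind=(92,257),gr2=(163,273),case=(381,188),bl=(180,135),br=(304,131)).items():print(n,plane(t,[p],.03)[0].round(3))
E
```

```text
[12 10  5  7 13]
[ 4  4  8 11 57]
[238.69230769 204.38461538] [243.36842105 173.94736842] (array([0.5380721 , 0.0821241 , 0.09231154]), [np.float64(0.0003942997652324352), np.float64(0.0003942997652325621)])
[ 210  180   50   57 2225] [[209.03998 230.72   ]
 [217.13998 174.01999]
 [259.41998 180.06   ]
 [251.31998 236.76001]] [[0.4543789  0.17521483 0.073     ]
 [0.64016474 0.15695497 0.073     ]
 [0.62276129 0.01775011 0.073     ]
 [0.43805289 0.03980802 0.073     ]] [0.53883945 0.09743198 0.073     ]
[np.float64(0.13638747255962969), np.float64(0.1866810171475404), np.float64(0.1402885331199718), np.float64(0.18602080785560957)]
1.4508054989429355
-0.09796978289273926
-1.6951714711306076
3.022735390556996
can [0.667 0.534 0.03 ]
grind [0.363 0.562 0.03 ]
gr2 [0.317 0.325 0.03 ]
case [ 0.613 -0.394  0.03 ]
bl [0.786 0.297 0.03 ]
br [ 0.809 -0.134  0.03 ]
```

View pics/c1.png

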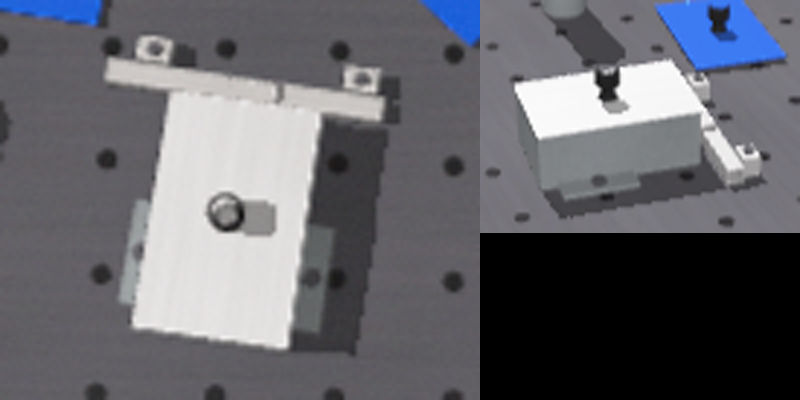

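The crop confirms the choice: a bare aluminium lid with a black round knob, ring centre at about (236.5,203.2) in the top view. The lid corners in the crop are about (168,92), (322,113), (289,349) and (132,327).

```bash
python3 - <<'E'
from h import *
t,s=load('top0'),load('side0')
c=np.array([[168,92],[322,113],[289,349],[132,327]])/4+[180-.4,150-.4]
P=plane(t,c,.073);print(P.round(4),P.mean(0))
for k in range(4):
    e=P[(k+1)%4]-P[k];print(np.linalg.norm(e).round(4),np.arctan2(e[1],e[0]).round(3))
k=[236.1,202.9];print(plane(t,[k],.104))
ks=[243.4,171]   # middle of wide black part, from the side crop (607,73..)
print(tri([(t,k),(s,ks)]))
E
```

```text
[[0.6452 0.1425 0.073 ]
 [0.6302 0.0157 0.073 ]
 [0.4378 0.0381 0.073 ]
 [0.4526 0.1638 0.073 ]] [0.54146482 0.09001053 0.073     ]
0.1277 -1.689
0.1937 3.025
0.1265 1.453
0.1938 -0.11
[[0.54138771 0.08962405 0.104     ]]
(array([0.54172669, 0.09010836, 0.09867613]), [np.float64(0.00043285540764796123), np.float64(0.0004328554076479574)])
```

Call:
step_arm(
  targets=[
    {"travel": [0.2, -0.34, 0.05], "angular": [0, 0, -1], "gripper": 0.8},
    {"travel": [0.2, -0.34, 0.05], "angular": [0, 0, -1], "gripper": 0.8},
    {"travel": [0.2, -0.34, 0.05], "angular": [0, 0, -1], "gripper": 0.8},
    {"travel": [0.2, -0.34, 0.05], "angular": [0, 0, -1], "gripper": 0.8},
    {"travel": [0.4, -0.68, 0], "angular": [0, 0, -1], "gripper": 0.8},
    {"travel": [0.4, -0.68, 0], "angular": [0, 0, -1], "gripper": 0.8},
    {"travel": [0.4, -0.68, 0], "angular": [0, 0, -1], "gripper": 0.8},
    {"travel": [0.4, -0.68, 0], "angular": [0, 0, -1], "gripper": 0.8},
    {"travel": [0.4, -0.68, 0], "angular": [0, 0, -1], "gripper": 0.8},
    {"travel": [0.4, -0.68, 0], "angular": [0, 0, -1], "gripper": 0.8},
  ],
)

```text
t: 1.15
tool_pos: [0.5025, 0.1564, 0.2305]
tool_rot: [-1.8, -2.575, 0.002]
contact_force: [-1.0, 0.3, 0.3]
opening: 0.0687
grip_force: 0.0
```

Call:
step_arm(
  targets=[
    {"travel": [0.066, -0.117, 0], "angular": [0, 0, -0.6], "gripper": 0.8},
    {"travel": [0.066, -0.117, 0], "angular": [0, 0, -0.6], "gripper": 0.8},
    {"travel": [0.066, -0.117, 0], "angular": [0, 0, -0.6], "gripper": 0.8},
    {"travel": [0.066, -0.117, 0], "angular": [0, 0, -0.6], "gripper": 0.8},
    {"travel": [0.066, -0.117, 0], "angular": [0, 0, -0.6], "gripper": 0.8},
  ],
)

```text
t: 1.65
tool_pos: [0.5409, 0.0896, 0.231]
tool_rot: [-2.345, -2.09, 0.001]
contact_force: [-0.8, -0.9, -0.4]
opening: 0.0684
grip_force: 0.0
```

```bash
cat >> h.py <<'E'
def st():
    o=ctrl.get_obs();R=cv2.Rodrigues(o['tool_rot'])[0]
    print('t',round(o['t'],2),'pos',o['tool_pos'].round(4),'yaw_y',np.arctan2(R[1,1],R[0,1]).round(4),'z',R[:,2].round(3),'F',o['contact_force'].round(1),'op',round(o['opening'],4),'g',round(o['grip_force'],1),'q6',o['q'][5].round(2));return o
E
python3 - <<'E'
from h import *
st();d=grab('wrist','w1');print(proj(d,[.5415,.0898,.101]),ray(d,[[256,192]])[0])
E
```

```text
t 1.65 pos [0.5409 0.0896 0.231 ] yaw_y -0.1151 z [-0.001  0.    -1.   ] F [-0.8 -0.9 -0.4] op 0.0684 g 0.0 q6 0.14
[[254.39889159 175.53382859]] [0.55059023 0.16107795 0.3741858 ]
```

View pics/w1.png

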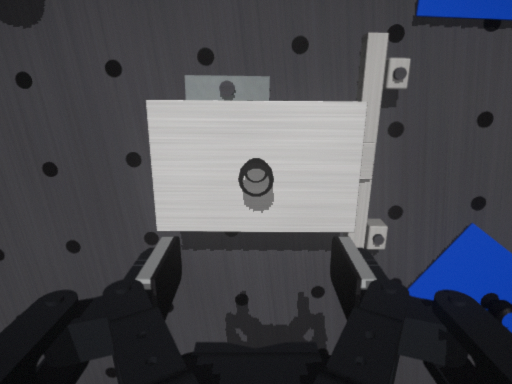

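The wrist view shows the lid corners at about (148,101), (364,102), (356,231) and (157,231), square to the image, with the knob ring centre at about (256,178).

```bash
python3 - <<'E'
from h import *
d,t,s=load('w1'),load('top0'),load('side0')
g=d['img'].max(2)[150:210,228:285];m=(g<75).astype(np.uint8)
n,l,q,c=cv2.connectedComponentsWithStats(m);i=1+np.argmax(q[1:,4]);x,y,w,h=q[i][:4];print(q[i])
k=[228+x+w/2-.5,150+y+w/2-.5+ (h-w)/2];print(k)
print(tri([(d,k),(t,[236.1,202.9])]),plane(d,[k],.103))
P=plane(d,[[148,101],[364,102],[356,231],[157,231]],.073);print(P.round(4),P.mean(0))
for a in range(4):
    e=P[(a+1)%4]-P[a];print(np.linalg.norm(e).round(4),np.arctan2(e[1],e[0]).round(3))
E
```

```text
[ 11   8  34  39 539]
[np.float64(255.5), np.float64(177.0)]
(array([0.54190034, 0.0893987 , 0.10376122]), [np.float64(0.0005336312831365482), np.float64(0.0005336312831365212)]) [[0.54234732 0.08893833 0.103     ]]
[[0.4549 0.1609 0.073 ]
 [0.6447 0.1383 0.073 ]
 [0.6342 0.0146 0.073 ]
 [0.4381 0.037  0.073 ]] [0.54295478 0.0877012  0.073     ]
0.1911 -0.118
0.1242 -1.655
0.1974 3.028
0.125 1.436
```

Call:
step_arm(
  targets=[
    {"travel": [0.002, 0, -0.08], "angular": [0, 0, 0], "gripper": 0.8},
    {"travel": [0.002, 0, -0.16], "angular": [0, 0, 0], "gripper": 0.8},
    {"travel": [0.002, 0, -0.21], "angular": [0, 0, 0], "gripper": 0.8},
    {"travel": [0.002, 0, -0.247], "angular": [0, 0, 0], "gripper": 0.8},
    {"travel": [0.002, 0, -0.247], "angular": [0, 0, 0], "gripper": 0.8},
  ],
)

```text
t: 2.2
tool_pos: [0.5388, 0.0901, 0.0789]
tool_rot: [-2.341, -2.087, 0.01]
contact_force: [-0.7, 0.1, -0.1]
opening: 0.0684
grip_force: 0.0
```

Call:
step_arm(
  targets=[
    {"travel": [0, 0, 0], "angular": [0, 0, 0], "gripper": 0.2},
    {"travel": [0, 0, 0], "angular": [0, 0, 0], "gripper": 0.2},
    {"travel": [0, 0, 0], "angular": [0, 0, 0], "gripper": 0.2},
    {"travel": [0, 0, 0], "angular": [0, 0, 0], "gripper": 0.2},
    {"travel": [0, 0, 0], "angular": [0, 0, 0], "gripper": 0.2},
    {"travel": [0, 0, 0], "angular": [0, 0, 0], "gripper": 0.2},
  ],
  squeeze=60,
)

```text
t: 2.8
tool_pos: [0.5435, 0.0898, 0.0858]
tool_rot: [2.347, 2.087, 0.004]
contact_force: [-2.8, 1.3, 7.5]
opening: 0.0273
grip_force: 59.0
```

Opening is 27 mm rather than 30 with an upward force, so the pads are too high on the knob. I'll reopen, go lower and regrip.

Call:
step_arm(
  targets=[
    {"travel": [0, 0, 0], "angular": [0, 0, 0], "gripper": 0.6},
    {"travel": [0, 0, 0], "angular": [0, 0, 0], "gripper": 0.6},
    {"travel": [0, 0, -0.01], "angular": [0, 0, 0], "gripper": 0.6},
    {"travel": [0, 0, -0.01], "angular": [0, 0, 0], "gripper": 0.6},
    {"travel": [0, 0, -0.01], "angular": [0, 0, 0], "gripper": 0.6},
  ],
)

```text
t: 3.3
tool_pos: [0.542, 0.0894, 0.0765]
tool_rot: [-2.348, -2.087, 0.001]
contact_force: [0.1, 0.2, 0.0]
opening: 0.051
grip_force: 0.0
```

Call:
step_arm(
  targets=[
    {"travel": [0, 0, 0], "angular": [0, 0, 0], "gripper": 0.2},
    {"travel": [0, 0, 0], "angular": [0, 0, 0], "gripper": 0.2},
    {"travel": [0, 0, 0], "angular": [0, 0, 0], "gripper": 0.2},
    {"travel": [0, 0, 0], "angular": [0, 0, 0], "gripper": 0.2},
    {"travel": [0, 0, 0], "angular": [0, 0, 0], "gripper": 0.2},
    {"travel": [0, 0, 0], "angular": [0, 0, 0], "gripper": 0.2},
  ],
  squeeze=60,
)

```text
t: 3.9
tool_pos: [0.5426, 0.0894, 0.0774]
tool_rot: [2.348, 2.087, 0.001]
contact_force: [0.8, 0.2, 1.2]
opening: 0.0275
grip_force: 59.2
```

```bash
python3 - <<'E'
from h import *
st();d=grab('wrist','w2')
E
```

```text
t 3.9 pos [0.5426 0.0894 0.0774] yaw_y -0.1176 z [ 0.001 -0.    -1.   ] F [0.8 0.2 1.2] op 0.0275 g 59.2 q6 0.15
```

View pics/w2.png

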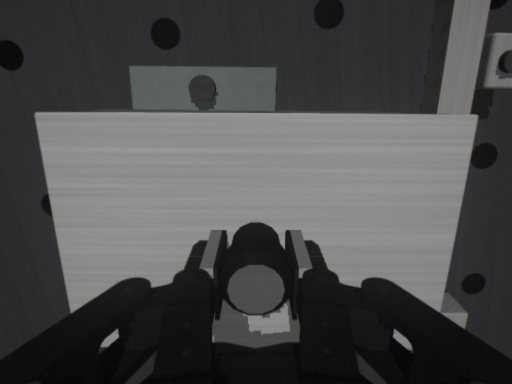

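The knob is clamped squarely between the pads at (256,270), and the residual force is small. I'll lift it straight up.

Call:
step_arm(
  targets=[
    {"travel": [0, 0, 0.01], "angular": [0, 0, 0], "gripper": 0.2},
    {"travel": [0, 0, 0.02], "angular": [0, 0, 0], "gripper": 0.2},
    {"travel": [0, 0, 0.03], "angular": [0, 0, 0], "gripper": 0.2},
    {"travel": [0, 0, 0.045], "angular": [0, 0, 0], "gripper": 0.2},
    {"travel": [0, 0, 0.06], "angular": [0, 0, 0], "gripper": 0.2},
    {"travel": [0, 0, 0.08], "angular": [0, 0, 0], "gripper": 0.2},
    {"travel": [0, 0, 0.1], "angular": [0, 0, 0], "gripper": 0.2},
    {"travel": [0, 0, 0.12], "angular": [0, 0, 0], "gripper": 0.2},
    {"travel": [0, 0, 0.13], "angular": [0, 0, 0], "gripper": 0.2},
    {"travel": [0, 0, 0.13], "angular": [0, 0, 0], "gripper": 0.2},
  ],
  squeeze=80,
)

```text
t: 4.95
tool_pos: [0.5433, 0.0895, 0.1569]
tool_rot: [2.347, 2.086, 0.003]
contact_force: [-0.0, -0.5, -3.2]
opening: 0.027
grip_force: 78.9
```

```bash
python3 - <<'E'
from h import *
st();d=grab('side','s2');e=grab('top','t2');w=grab('wrist','w3')
A=cv2.resize(d['img'][110:240,170:330],(480,390),interpolation=2);B=cv2.resize(w['img'],(320,240));B=cv2.copyMakeBorder(B,0,150,0,0,0)
cv2.imwrite('pics/c2.png',np.hstack([A,B])[:,:,::-1])
E
```

```text
t 4.95 pos [0.5433 0.0895 0.1569] yaw_y -0.1176 z [ 0.003  0.    -1.   ] F [-0.  -0.5 -3.2] op 0.027 g 78.9 q6 0.15
```

View pics/c2.png

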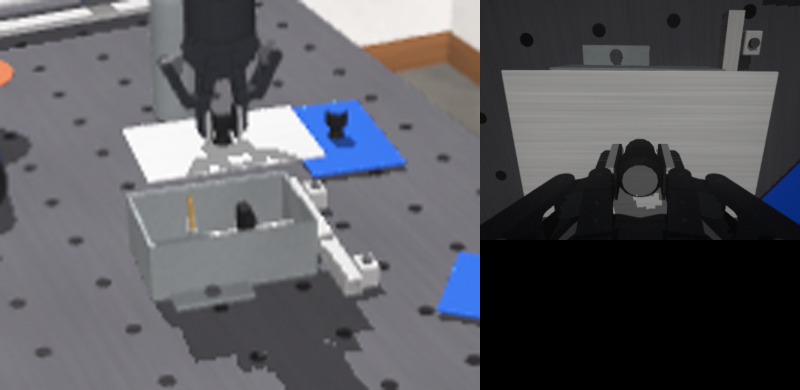

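The side crop shows the lid hanging level, clear of the open box, with the black grip at about (245,215) in the crop and the brass fin at (192,215). Next I'll carry it to the bare table at about (0.52, -0.17).

Call:
step_arm(
  targets=[
    {"travel": [-0.001, -0.015, 0], "angular": [0, 0, 0], "gripper": 0.2},
    {"travel": [-0.003, -0.045, 0], "angular": [0, 0, 0], "gripper": 0.2},
    {"travel": [-0.007, -0.09, 0], "angular": [0, 0, 0], "gripper": 0.2},
    {"travel": [-0.011, -0.14, 0], "angular": [0, 0, 0], "gripper": 0.2},
    {"travel": [-0.015, -0.2, 0], "angular": [0, 0, 0], "gripper": 0.2},
    {"travel": [-0.02, -0.26, 0], "angular": [0, 0, 0], "gripper": 0.2},
    {"travel": [-0.024, -0.32, 0], "angular": [0, 0, 0], "gripper": 0.2},
    {"travel": [-0.028, -0.37, 0], "angular": [0, 0, 0], "gripper": 0.2},
    {"travel": [-0.032, -0.41, 0], "angular": [0, 0, 0], "gripper": 0.2},
    {"travel": [-0.033, -0.43, 0], "angular": [0, 0, 0], "gripper": 0.2},
  ],
)

```text
t: 6.1
tool_pos: [0.5217, -0.1708, 0.1545]
tool_rot: [-2.35, -2.084, 0.001]
contact_force: [0.5, 0.8, -3.6]
opening: 0.0271
grip_force: 78.9
```

Call:
step_arm(
  targets=[
    {"travel": [0, 0, 0], "angular": [0, 0, 0], "gripper": 0.2},
    {"travel": [0, 0, -0.03], "angular": [0, 0, 0], "gripper": 0.2},
    {"travel": [0, 0, -0.06], "angular": [0, 0, 0], "gripper": 0.2},
    {"travel": [0, 0, -0.1], "angular": [0, 0, 0], "gripper": 0.2},
    {"travel": [0, 0, -0.14], "angular": [0, 0, 0], "gripper": 0.2},
    {"travel": [0, 0, -0.17], "angular": [0, 0, 0], "gripper": 0.2},
    {"travel": [0, 0, -0.19], "angular": [0, 0, 0], "gripper": 0.2},
    {"travel": [0, 0, -0.2], "angular": [0, 0, 0], "gripper": 0.2},
    {"travel": [0, 0, -0.2], "angular": [0, 0, 0], "gripper": 0.2},
    {"travel": [0, 0, -0.2], "angular": [0, 0, 0], "gripper": 0.2},
  ],
)

```text
t: 7.1
tool_pos: [0.5233, -0.1687, 0.0361]
tool_rot: [2.347, 2.086, 0.001]
contact_force: [0.4, -0.8, -3.1]
opening: 0.027
grip_force: 79.0
```

```bash
python3 - <<'E'
from h import *
st();grab('side','s3');grab('wrist','w4')
E
```

```text
t 7.1 pos [ 0.5233 -0.1687  0.0361] yaw_y -0.1173 z [ 0.001 -0.001 -1.   ] F [ 0.4 -0.8 -3.1] op 0.027 g 79.0 q6 -0.33
```

Call:
step_arm(
  targets=[
    {"travel": [0, 0, -0.01], "angular": [0, 0, 0], "gripper": 0.2},
    {"travel": [0, 0, -0.02], "angular": [0, 0, 0], "gripper": 0.2},
    {"travel": [0, 0, -0.028], "angular": [0, 0, 0], "gripper": 0.2},
    {"travel": [0, 0, -0.033], "angular": [0, 0, 0], "gripper": 0.2},
    {"travel": [0, 0, -0.035], "angular": [0, 0, 0], "gripper": 0.2},
    {"travel": [0, 0, -0.037], "angular": [0, 0, 0], "gripper": 0.2},
    {"travel": [0, 0, -0.037], "angular": [0, 0, 0], "gripper": 0.2},
  ],
)

```text
t: 7.9
tool_pos: [0.5229, -0.1687, 0.0135]
tool_rot: [2.348, 2.087, 0.0]
contact_force: [-2.5, 0.9, 0.5]
opening: 0.0272
grip_force: 79.4
```

Call:
step_arm(
  targets=[
    {"travel": [0, 0, 0], "angular": [0, 0, 0], "gripper": 0.2},
  ],
)

```text
t: 8.0
tool_pos: [0.5229, -0.1687, 0.0135]
tool_rot: [2.348, 2.087, 0.0]
contact_force: [-1.5, 1.5, 1.8]
opening: 0.0268
grip_force: 79.5
```

Force z went from -3.1 to +1.8, so the lid is resting on the table. I'll release it and rise.

Call:
step_arm(
  targets=[
    {"travel": [0, 0, 0], "angular": [0, 0, 0], "gripper": 0.7},
    {"travel": [0, 0, 0], "angular": [0, 0, 0], "gripper": 0.7},
    {"travel": [0, 0, 0], "angular": [0, 0, 0], "gripper": 0.7},
    {"travel": [0, 0, 0], "angular": [0, 0, 0], "gripper": 0.7},
    {"travel": [0, 0, 0.03], "angular": [0, 0, 0], "gripper": 0.7},
    {"travel": [0, 0, 0.09], "angular": [0, 0, 0], "gripper": 0.7},
    {"travel": [0, 0, 0.17], "angular": [0, 0, 0], "gripper": 0.7},
    {"travel": [0, 0, 0.25], "angular": [0, 0, 0], "gripper": 0.7},
    {"travel": [0, 0, 0.33], "angular": [0, 0, 0], "gripper": 0.7},
    {"travel": [0, 0, 0.33], "angular": [0, 0, 0], "gripper": 0.7},
  ],
)

```text
t: 9.0
tool_pos: [0.5267, -0.1705, 0.2206]
tool_rot: [2.337, 2.077, 0.01]
contact_force: [0.5, -0.6, -0.5]
opening: 0.0597
grip_force: 0.0
```

Call:
step_arm(
  targets=[
    {"travel": [0.01, 0.08, 0], "angular": [0, 0, 0], "gripper": 0.45},
    {"travel": [0.02, 0.16, 0], "angular": [0, 0, 0], "gripper": 0.45},
    {"travel": [0.03, 0.24, 0], "angular": [0, 0, 0], "gripper": 0.45},
    {"travel": [0.04, 0.32, 0], "angular": [0, 0, 0], "gripper": 0.45},
    {"travel": [0.06, 0.4, 0], "angular": [0, 0, 0], "gripper": 0.45},
    {"travel": [0.08, 0.42, 0], "angular": [0, 0, 0], "gripper": 0.45},
    {"travel": [0.08, 0.42, 0], "angular": [0, 0, 0], "gripper": 0.45},
  ],
)

```text
t: 9.7
tool_pos: [0.5709, 0.0855, 0.2103]
tool_rot: [-2.344, -2.091, 0.0]
contact_force: [0.4, 0.6, 1.2]
opening: 0.0384
grip_force: 0.0
```

```bash
python3 - <<'E'
from h import *
st();w=grab('wrist','w5');t=grab('top','t5');s=grab('side','s5')
A=cv2.resize(w['img'],(512,384));B=cv2.resize(t['img'][150:270,200:340],(288,247),interpolation=2);C=cv2.resize(s['img'][130:230,180:310],(288,222),interpolation=2)
A=cv2.copyMakeBorder(A,0,85,0,0,0)
cv2.imwrite('pics/c5.png',np.hstack([A,np.vstack([B,C])])[:,:,::-1])
E
```

```text
t 9.7 pos [0.5709 0.0855 0.2103] yaw_y -0.1141 z [-0.  0. -1.] F [0.4 0.6 1.2] op 0.0384 g 0.0 q6 0.13
```

View pics/c5.png

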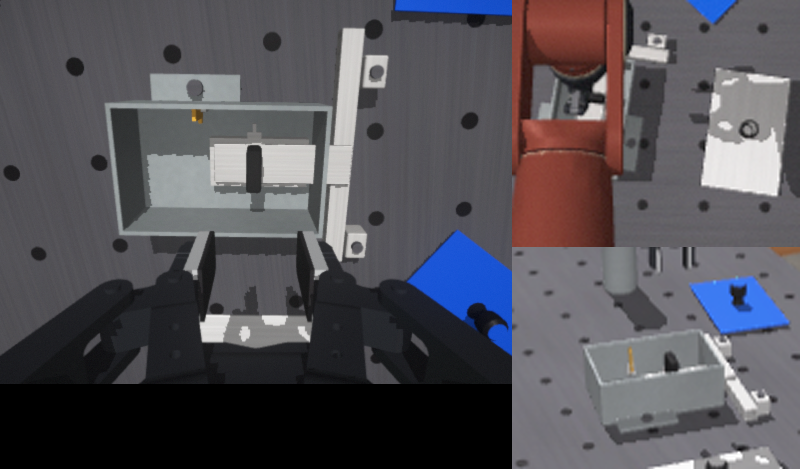

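The wrist view shows the open box. The grip bar is at (254,168), the pointer tip at about (254,127) and the brass mark at (197,116) on the +y wall. The lid lies flat on the bare table at right.

```bash
cat > m.py <<'E'
from h import *
YAW=-0.116; U=np.array([np.cos(YAW),np.sin(YAW)]);V=np.array([-U[1],U[0]]);O=np.array([.542,.0893])
def bx(P): P=np.atleast_2d(P);return np.c_[(P[:,:2]-O)@U,(P[:,:2]-O)@V]
def look(d,barbox):
    im=d['img'].astype(int);m=((im[...,0]-im[...,2]>60)&(im[...,1]-im[...,2]>20)).astype(np.uint8);m[260:]=0
    n,l,q,c=cv2.connectedComponentsWithStats(m);i=1+np.argmax(q[1:,4]);print('brass',q[i])
    for y in range(q[i][1],q[i][1]+q[i][3]):
        x=np.where(l[y]==i)[0];print('  row',y,x.min(),x.max(),[bx(plane(d,[[(x.min()+x.max())/2,y]],z)).round(4).tolist() for z in(.024,.06)])
    x0,y0,x1,y1=barbox;m=(im[y0:y1,x0:x1].max(2)<60).astype(np.uint8)
    n,l,q,c=cv2.connectedComponentsWithStats(m);i=1+np.argmax(q[1:,4]);x,y,w,h=q[i][:4];print('bar',x+x0,y+y0,w,h,c[i]+[x0,y0])
    return
E
python3 - <<'E'
from m import *
d=load('w5');look(d,(235,135,275,200))
print('ray cam',bx(ray(d,[[256,192]])[0]))
print('pointer',bx(plane(d,[[254,127]],.024)))
cv2.imwrite('pics/c6.png',cv2.resize(d['img'][95:215,150:300],(750,600),interpolation=0)[:,:,::-1])
E
```

```text
brass [192 109   5  12  53]
  row 109 192 194 [[[-0.0302, 0.0518]], [[-0.0236, 0.054]]]
  row 110 192 195 [[[-0.0297, 0.0508]], [[-0.0232, 0.0531]]]
  row 111 192 196 [[[-0.0293, 0.0499]], [[-0.0228, 0.0523]]]
  row 112 192 195 [[[-0.0298, 0.0489]], [[-0.0232, 0.0514]]]
  row 113 192 195 [[[-0.0299, 0.048]], [[-0.0233, 0.0506]]]
  row 114 192 195 [[[-0.0299, 0.047]], [[-0.0233, 0.0497]]]
  row 115 192 195 [[[-0.03, 0.0461]], [[-0.0234, 0.0489]]]
  row 116 192 196 [[[-0.0295, 0.0451]], [[-0.023, 0.048]]]
  row 117 192 196 [[[-0.0296, 0.0441]], [[-0.023, 0.0472]]]
  row 118 192 196 [[[-0.0296, 0.0432]], [[-0.0231, 0.0463]]]
  row 119 192 196 [[[-0.0297, 0.0422]], [[-0.0231, 0.0454]]]
  row 120 192 196 [[[-0.0297, 0.0412]], [[-0.0231, 0.0446]]]
bar 246 146 15 47 [253.46759259 169.2808642 ]
ray cam [[0.03045497 0.07170502]]
pointer [[0.0292107  0.03457551]]
```

View pics/c6.png

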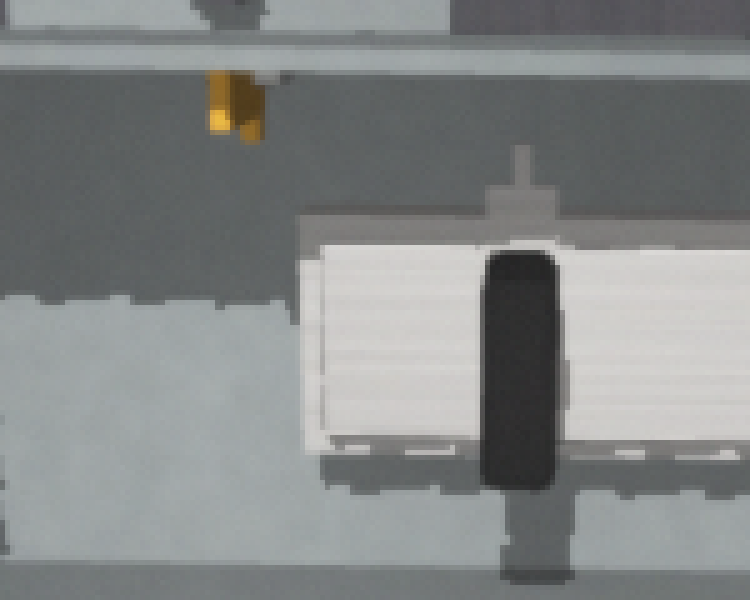

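Call:
step_arm(
  targets=[
    {"travel": [-0.04, 0.005, 0], "angular": [0, 0, 0], "gripper": 0.45},
    {"travel": [-0.08, 0.01, 0], "angular": [0, 0, 0], "gripper": 0.45},
    {"travel": [-0.08, 0.01, 0], "angular": [0, 0, 0], "gripper": 0.45},
    {"travel": [-0.08, 0.01, 0], "angular": [0, 0, 0], "gripper": 0.45},
  ],
)

```text
t: 10.25
tool_pos: [0.5224, 0.0884, 0.211]
tool_rot: [2.349, 2.085, 0.001]
contact_force: [-0.3, 0.2, -0.0]
opening: 0.0382
grip_force: 0.0
```

```bash
python3 - <<'E'
from m import *
st();d=grab('wrist','w6');look(d,(260,135,340,200))
print('ray cam',bx(ray(d,[[256,192]])[0]))
E
```

```text
t 10.25 pos [0.5224 0.0884 0.211 ] yaw_y -0.1192 z [ 0.001 -0.    -1.   ] F [-0.3  0.2 -0. ] op 0.0382 g 0.0 q6 0.15
brass [247 106   5  15  57]
  row 106 248 250 [[[-0.0237, 0.052]], [[-0.0231, 0.0538]]]
  row 107 247 250 [[[-0.0242, 0.051]], [[-0.0235, 0.053]]]
  row 108 247 250 [[[-0.0242, 0.0501]], [[-0.0235, 0.0521]]]
  row 109 247 250 [[[-0.0242, 0.0491]], [[-0.0235, 0.0513]]]
  row 110 247 250 [[[-0.0242, 0.0482]], [[-0.0235, 0.0504]]]
  row 111 247 250 [[[-0.0242, 0.0472]], [[-0.0235, 0.0496]]]
  row 112 247 250 [[[-0.0242, 0.0462]], [[-0.0235, 0.0487]]]
  row 113 247 250 [[[-0.0242, 0.0453]], [[-0.0235, 0.0479]]]
  row 114 247 250 [[[-0.0242, 0.0443]], [[-0.0236, 0.047]]]
  row 115 247 250 [[[-0.0243, 0.0434]], [[-0.0236, 0.0462]]]
  row 116 247 251 [[[-0.0238, 0.0424]], [[-0.0231, 0.0453]]]
  row 117 247 251 [[[-0.0238, 0.0414]], [[-0.0231, 0.0444]]]
  row 118 248 251 [[[-0.0233, 0.0405]], [[-0.0227, 0.0436]]]
  row 119 248 250 [[[-0.0238, 0.0395]], [[-0.0232, 0.0427]]]
  row 120 250 250 [[[-0.0228, 0.0385]], [[-0.0223, 0.0418]]]
bar 295 143 20 47 [304.47368421 165.65982028]
ray cam [[-0.01788348  0.06895352]]
```

```bash
python3 - <<'E'
from m import *
a,b=load('w5'),load('w6')
# bar -y top edge, midpoint of end (row ~193), left/right edges
print('strip y',bx(plane(a,[[230,144],[230,183]],.026)).round(4))
print('pointer tip',bx(plane(a,[[254.5,124.5]],.024)))
print('bar top -y end w5',bx(plane(a,[[246.4,190],[260.5,190]],.063)))
print('rim outer +y edge yaw', [np.diff(plane(a,p,.07)[:,:2],axis=0) for p in ([[107,103.5],[331,106.5]],)], bx(plane(a,[[107,103],[331,106]],.07)))
im=b['img'].max(2);
for r in(160,175,185):
    x=np.where(im[r,270:340]<60)[0]+270;x5=np.where(a['img'].max(2)[r+3,235:275]<60)[0]+235;print(r,x.min(),x.max(),x5.min(),x5.max())
i=185;xb=np.where(im[186,270:340]<60)[0]+270;
X,e=tri([(a,[246.5,192.5]),(b,[xb.min(),189.5])]);print('bar left -y corner',X,bx(X),e)
cv2.imwrite('pics/c7.png',cv2.resize(b['img'][90:210,220:370],(750,600),interpolation=0)[:,:,::-1])
E
```

```text
strip y [[ 0.0054  0.018 ]
 [ 0.0046 -0.0224]]
pointer tip [[0.02969912 0.03701905]]
bar top -y end w5 [[ 0.02246614 -0.01846413]
 [ 0.03543389 -0.01842687]]
rim outer +y edge yaw [array([[ 0.18568192, -0.02369011]])] [[-0.09341066  0.05942736]
 [ 0.09368849  0.05738831]]
160 296 313 247 260
175 296 312 247 260
185 298 312 246 260
bar left -y corner [0.56159103 0.06399979 0.05702607] [[ 0.02238761 -0.02286271]] [np.float64(7.860020744370941e-05), np.float64(7.860020744369773e-05)]
```

Call:
step_arm(
  targets=[
    {"travel": [0.08, -0.008, 0], "angular": [0, 0, 0], "gripper": 0.45},
    {"travel": [0.08, -0.008, -0.07], "angular": [0, 0, 0], "gripper": 0.45},
    {"travel": [0.08, -0.008, -0.14], "angular": [0, 0, 0], "gripper": 0.45},
    {"travel": [0.08, -0.008, -0.17], "angular": [0, 0, 0], "gripper": 0.45},
    {"travel": [0.08, -0.008, -0.19], "angular": [0, 0, 0], "gripper": 0.45},
    {"travel": [0.08, -0.008, -0.2], "angular": [0, 0, 0], "gripper": 0.45},
    {"travel": [0.08, -0.008, -0.2], "angular": [0, 0, 0], "gripper": 0.45},
  ],
)

```text
t: 11.0
tool_pos: [0.571, 0.0844, 0.091]
tool_rot: [2.348, 2.086, 0.0]
contact_force: [0.5, 0.3, 0.5]
opening: 0.0382
grip_force: 0.0
```

```bash
python3 - <<'E'
from m import *
o=st();print(bx(o['tool_pos']));d=grab('wrist','w8');cv2.imwrite('pics/w8.png',d['img'][:,:,::-1])
E
```

```text
t 11.0 pos [0.571  0.0844 0.091 ] yaw_y -0.118 z [ 0. -0. -1.] F [0.5 0.3 0.5] op 0.0382 g 0.0 q6 0.14
[[ 0.02937034 -0.00153833]]
```

View pics/w8.png

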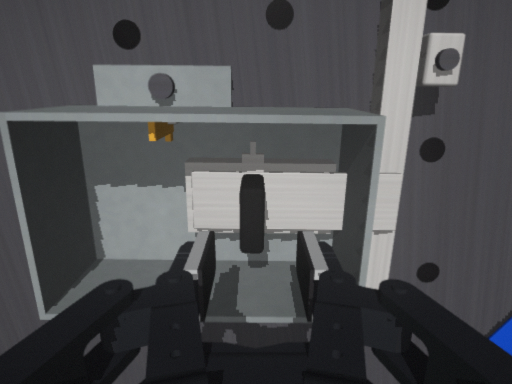

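The fingers at x≈213 and 302 px straddle the bar at x≈253, and the walls are clear. I'll descend to a TCP height of about 33 mm, then close.

Call:
step_arm(
  targets=[
    {"travel": [0, 0, -0.03], "angular": [0, 0, 0], "gripper": 0.45},
    {"travel": [0, 0, -0.06], "angular": [0, 0, 0], "gripper": 0.45},
    {"travel": [0, 0, -0.08], "angular": [0, 0, 0], "gripper": 0.45},
    {"travel": [0, 0, -0.095], "angular": [0, 0, 0], "gripper": 0.45},
    {"travel": [0, 0, -0.095], "angular": [0, 0, 0], "gripper": 0.45},
    {"travel": [0, 0, -0.095], "angular": [0, 0, 0], "gripper": 0.45},
  ],
)

```text
t: 11.65
tool_pos: [0.5711, 0.0847, 0.0346]
tool_rot: [2.348, 2.087, 0.001]
contact_force: [-0.4, 1.0, 0.2]
opening: 0.0381
grip_force: 0.0
```

Call:
step_arm(
  targets=[
    {"travel": [0, 0, 0], "angular": [0, 0, 0], "gripper": 0},
    {"travel": [0, 0, 0], "angular": [0, 0, 0], "gripper": 0},
    {"travel": [0, 0, 0], "angular": [0, 0, 0], "gripper": 0},
    {"travel": [0, 0, 0], "angular": [0, 0, 0], "gripper": 0},
    {"travel": [0, 0, 0], "angular": [0, 0, 0], "gripper": 0},
    {"travel": [0, 0, 0], "angular": [0, 0, 0], "gripper": 0},
  ],
  squeeze=60,
)

```text
t: 12.25
tool_pos: [0.5688, 0.085, 0.035]
tool_rot: [-2.347, -2.083, 0.005]
contact_force: [-10.1, -0.2, 8.9]
opening: 0.0126
grip_force: 61.1
```

```bash
python3 - <<'E'
from m import *
o=st();print(bx(o['tool_pos']));d=grab('wrist','w9')
E
```

```text
t 12.25 pos [0.5688 0.085  0.035 ] yaw_y -0.1187 z [-0.005  0.001 -1.   ] F [-10.1  -0.2   8.9] op 0.0126 g 61.1 q6 0.14
[[ 0.02716981 -0.0011882 ]]
```

Call:
step_arm(
  targets=[
    {"travel": [-0.012, 0.0014, 0], "angular": [0, 0, 0], "gripper": 0},
    {"travel": [-0.024, 0.0028, 0], "angular": [0, 0, 0], "gripper": 0},
    {"travel": [-0.036, 0.0043, 0], "angular": [0, 0, 0], "gripper": 0},
    {"travel": [-0.048, 0.0058, 0], "angular": [0, 0, 0], "gripper": 0},
    {"travel": [-0.06, 0.0072, 0], "angular": [0, 0, 0], "gripper": 0},
    {"travel": [-0.072, 0.0086, 0], "angular": [0, 0, 0], "gripper": 0},
    {"travel": [-0.082, 0.0098, 0], "angular": [0, 0, 0], "gripper": 0},
    {"travel": [-0.088, 0.0106, 0], "angular": [0, 0, 0], "gripper": 0},
    {"travel": [-0.09, 0.0108, 0], "angular": [0, 0, 0], "gripper": 0},
    {"travel": [-0.09, 0.0108, 0], "angular": [0, 0, 0], "gripper": 0},
  ],
  squeeze=80,
)

```text
t: 13.3
tool_pos: [0.5189, 0.0915, 0.0351]
tool_rot: [2.347, 2.083, 0.009]
contact_force: [8.9, 0.8, -4.3]
opening: 0.0125
grip_force: 78.9
```

```bash
python3 - <<'E'
from m import *
o=st();print(bx(o['tool_pos']));d=grab('wrist','w10');o=st()
e=load('w9')
# expected columns of mark tip
X=np.array([*(O-.0238*U+.042*V),.024]);print('mark',proj(d,X))
A=np.vstack([cv2.resize(i['img'][60:260,100:400],(600,300)) if 0 else cv2.resize(i['img'][90:220,120:380],(600,300),interpolation=2) for i in(e,d)])
cv2.imwrite('pics/c10.png',A[:,:,::-1])
E
```

```text
t 13.3 pos [0.5189 0.0915 0.0351] yaw_y -0.1188 z [ 0.007  0.001 -1.   ] F [ 8.9  0.8 -4.3] op 0.0125 g 78.9 q6 0.15
[[-0.02323192 -0.0005128 ]]
t 13.35 pos [0.5189 0.0915 0.0351] yaw_y -0.1188 z [ 0.007  0.001 -1.   ] F [ 8.5  1.9 -5.1] op 0.0123 g 78.9 q6 0.15
mark [[250.70682093 153.15708869]]
```

View pics/c10.png

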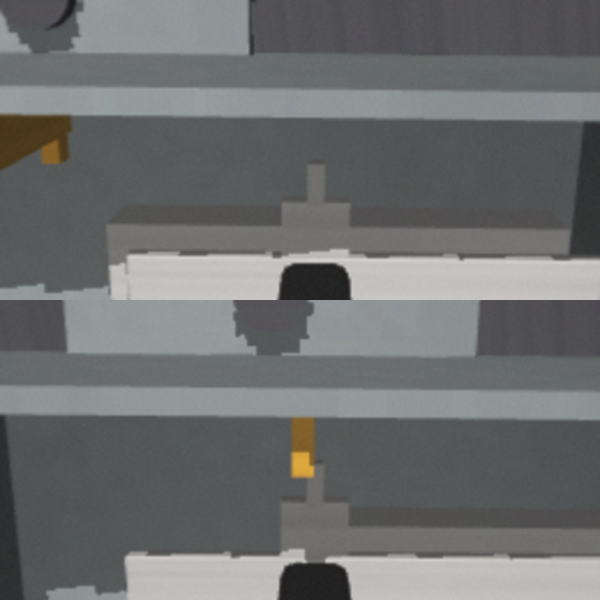

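```bash
python3 - <<'E'
from m import *
d=load('w10')
c=lambda x,y:[120+(x+.5)*260/600-.5,90+(y+.5)*130/300-.5]
for n,p,z in(('mark top',c(303,130),.06),('mark bright',c(302,165),.05),('pointer',c(316,175),.024)):
    print(n,p,bx(plane(d,[p],z)))
print(bx(ray(d,[[256,192]])[0]))
E
```

```text
mark top [251.01666666666668, 146.05] [[-0.02340226  0.05143747]]
mark bright [250.58333333333334, 161.21666666666667] [[-0.02367191  0.04370696]]
pointer [256.65, 165.55] [[-0.02099306  0.03598768]]
[[-0.02263721  0.07135333]]
```

The pointer (256.7 px) is 2.6 mm short of the mark (251 px), so I'll pull that much further.

Call:
step_arm(
  targets=[
    {"travel": [-0.002, 0.0002, 0], "angular": [0, 0, 0], "gripper": 0},
    {"travel": [-0.0045, 0.0005, 0], "angular": [0, 0, 0], "gripper": 0},
    {"travel": [-0.0045, 0.0005, 0], "angular": [0, 0, 0], "gripper": 0},
    {"travel": [-0.0045, 0.0005, 0], "angular": [0, 0, 0], "gripper": 0},
    {"travel": [-0.0045, 0.0005, 0], "angular": [0, 0, 0], "gripper": 0},
    {"travel": [-0.0045, 0.0005, 0], "angular": [0, 0, 0], "gripper": 0},
    {"travel": [-0.0045, 0.0005, 0], "angular": [0, 0, 0], "gripper": 0},
  ],
)

```text
t: 14.05
tool_pos: [0.5164, 0.0918, 0.0351]
tool_rot: [2.347, 2.083, 0.01]
contact_force: [7.8, 2.3, -4.3]
opening: 0.0123
grip_force: 78.9
```

```bash
python3 - <<'E'
from m import *
o=st();print(bx(o['tool_pos']));d=grab('wrist','w11');im=d['img'].astype(int)
m=((im[...,0]-im[...,2]>60)&(im[...,1]-im[...,2]>20));m[200:]=0;y,x=np.where(m)
print('brass',x.min(),x.max(),y.min(),y.max(),bx(plane(d,[[(x.min()+x.max())/2,y.mean()]],.055)))
for r in range(y.max()+1,y.max()+8,2):print(r,im[r,244:268].sum(1)//3)
E
```

```text
t 14.05 pos [0.5164 0.0918 0.0351] yaw_y -0.1189 z [ 0.007  0.001 -1.   ] F [ 7.8  2.3 -4.3] op 0.0123 g 78.9 q6 0.15
[[-0.02572877 -0.00049391]]
brass 253 262 141 166 [[-0.02348872  0.04765241]]
167 [ 87  88  88  89  88  89  89  90  91 108 112 110 112 110 110 110 100  95
  94  89  87  87  88  90]
169 [ 86  89  89  88  88  86  89  90  89 105 108 107 107 106 107 105  92  88
  86  86  86  89  90  89]
171 [ 86  88  87  88  90  89  89  90  94 107 108 108 107 106 107 106  94  85
  86  87  85  88  87  88]
173 [ 89  88  88  88  89  89  88  89  94 105 106 107 106 108 107 105  92  87
  88  88  87  88  86  88]
```

The pointer (256 px, x ≈ -23.7 mm) and the mark (x ≈ -23.5 mm) line up. The grip is firm at 79 N and everything is still, so I'm handing in.

```bash
python3 -c "
from station import ctrl
print(ctrl.finish_job())"
```

```text
the job is handed in; nothing more can be done
None
```

I've handed the job in. The lid looked flat, knob up, on the bare table, and the gripper is holding the grip with the pointer about 0.2 mm from the brass mark by the wrist camera. I didn't take a final picture to recheck the tube, and the hand-in gave no verdict.

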